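# Clear the charging tray, free its sticking cover and put the controllers on charge

## Robot

A 7-joint arm with a two-finger parallel gripper is mounted at the origin on the work surface. World frame = base frame: x ahead of the robot, y to its left, z up, the work surface at z = 0. Lengths are in m, angles in rad, forces in N, time in s.
With the tool pointing down it reaches from about 0.4 to 0.875 m from the base axis. Payload 19.3 kg.
Tool frame: the origin (TCP) lies midway between the tips of the shut fingers; the grasp point (between the pads) lies 19 mm behind it; z points along the fingers, y is the line along which they close (so a half turn about z gives the same grasp; the last joint's range is limited). The gripper opens to 85 mm and grips with 20 to 120 N. Pads are 22 mm wide; open, the fingers measure 114 mm over their backs; the gripper's body (76 mm by 85 mm) begins 54 mm behind the grasp point. The pads swing forward as they close: fully open they stand 13 mm farther back than shut.
Start: joints at [1.103, 0.521, -0.036, 1.599, 0.021, 1.021, -0.113], TCP at [0.242, -0.576, 0.231] pointing down, gripper open.
Joint ranges: [-2.91, 2.91], [-0.3, 2.13], [-1.5, 1.42], [0.17, 2.43], [-1.26, 4.41], [0.16, 1.93], [-2.52, 2.52]. Speed limits (rad/s): [1.89, 1.89, 2.39, 2.39, 3.01, 3.01, 3.01].

## Interface

Orientations are given as [roll, pitch, yaw] about the fixed x, y, z axes, in that order (R = Rz(yaw) Ry(pitch) Rx(roll)).
In Python, from workcell import telemetry, grab_frame, calibration, bot, outline_of, landmark_of gives the robot as it stands. The module is installed in compiled form; this text tells all that it offers.
- The arm moves only by the shell command python3 -m inch 'ROWS' [FORCE]. ROWS is JSON, a list of rows, each a list of 7 numbers: the shift along the tool's x, y, z in m, then the turn, a rotation vector about the tool's x, y, z in rad, then the closure, from 0 (fully open) to 1 (shut). A call has 1 to 5 rows; each row shifts and turns the commanded pose from where the row before left it, along the tool's axes as they then stand; what a row does not reach is not made up. A row lasts 1/10 s, in which the tool goes at most 50 mm and 8.59 degrees, less where a joint would pass 70% of its speed; a pose out of reach is approached as far as the arm can. A call is refused whole if a number of a shift passes 0.05 or a number of a turn 0.15, either way. A call with a gripper value outside its range is refused whole. The fingers move at their own pace and stop on an object; FORCE is the grip in N (left out, the last holds). Time passes only in rows, so rows that do not move let the fingers close. It gives the time, the measured TCP pose, the force, the opening and the grip force at its end, in the units of the state.
- telemetry.observe(): the state, without advancing time (a new reading comes with each control period).
- grab_frame(name): name is "scene" or "top" or "wrist"; returns the picture (400x640x3 uint8, red, green, blue); there is no depth.
- calibration(name): a dict with "fovy" (degrees; the focal length in pixels is half the picture's height over the tangent of half this angle, whatever the lens; pixels are square), "cx", "cy" (the principal point, pixels), "pose" (4x4, takes a point from camera to world coordinates). Camera axes: x right, y down, z forward; pixel columns grow to the right and rows downward; lengths in m; the calibration is good to about 2 mm. A picture is of the moment at which its call begins: read the wrist's pose just before it. calibration takes no time and is no camera call; for the wrist camera it gives the pose at the moment of the call.
- bot.job_done(): hands the job in; it is judged then, once.
Trained networks look in the newest picture that a camera, given by its name, has taken for a name from the list of things; names that differ only in an ending like _2 or _b are one class to them, and where a whole thing is asked for, a point or a joint stands for the part that bears it (a point fixed in the world has none). Each returns a list of dicts, best first, with "score" (0 to 1); they miss things now and then, are a little off and sometimes report something else, mostly with a low value. They report only what shows in the picture. A call takes as long as a camera call.
- outline_of(label, camera): "region" (400x640 bool, what is visible of it) and "rect" ([left, top, right, bottom] in pixels, round what is visible of it).
- landmark_of(label, camera): "xy" ([column, row] in pixels: a listed point, or the origin of a listed thing).
The state is a dict: "clock": time; "qpos": joint angles; "qd": joint speeds; "joint_efforts": joint torques, N m; "position": TCP position; "tool_rot": TCP orientation; "force": force on the tool from outside, world axes, zero at the start; "moment": the same for the moment, N m; "grip_width": finger opening in m; "finger_force": force on a finger pad.
Only numpy, scipy, OpenCV 4.12 (cv2) and the standard library are available. Lean on these libraries where they do the work, as an engineer would, in place of code of your own. Each camera call takes 0.05 s, during which the arm holds its last target. There are 200 camera calls.

## Task

Clear the grey cartridges off the cover's track and pile them, flat and lengthwise one on another, in the middle of the cork mat. Then slide the charging tray's clear cover open, away from the button, until you feel it begin to bind at the tight spot in its track - do not force it - ease it back about 2 cm so that it runs free, and leave it there. Last, hang every white controller on a post of its own, loop flat down round the post and grip pointing towards the robot, then press the tray's button to start the charge, all without disturbing the jar and the mug.

Things in the scene. Friction and masses are not known exactly. Their poses are not given: they have to be found in the camera images.
- tray: Fixed grey charging tray with a black deck, 170 mm in x, y from -280 to +420 mm. Origin on the ledge, on its centre line, abreast of the last post. y runs along the track from the button end to the parking end, x points away from the robot. Deck 15 mm above the ledge; rails along both long edges, tops 20 mm above the ledge, 150 mm clear between them.
- cover (a joint): Slide of the clear cover towards the tray's +y, m; 0 = over the posts, its -y edge then at tray y = -195 mm (all posts bare, with room to work, from 0.26). Friction about 1.5 N. Somewhere at 0.30 to 0.36, unseen, the track is tight: from there resistance grows 0.7 N per mm; 20 N is forcing it. Cover 170 mm (x) by 235 mm (y), top 48 mm above the ledge.
- cover_grip (a point): Top middle of the cover's handle, 80 mm above the ledge: an aluminium rib 70 mm long (tray x), 16 mm thick (tray y), 32 mm high, standing on the cover 154 mm from its -y edge. Axes as the tray's. Can be pinched from above across its thickness.
- post0 (a point): Foot of the first (nearest the button) steel post, on the deck: 14 mm diameter, upright, 22 mm high, pointed top; 35 mm beyond the tray's centre line. Posts stand 78 mm apart; at the start they are under the cover. Axes as the tray's.
- post1 (a point): Foot of the middle steel post, on the deck: 14 mm diameter, upright, 22 mm high, pointed top; 35 mm beyond the tray's centre line. Posts stand 78 mm apart; at the start they are under the cover. Axes as the tray's.
- post2 (a point): Foot of the last (nearest the parking end) steel post, on the deck: 14 mm diameter, upright, 22 mm high, pointed top; 35 mm beyond the tray's centre line. Posts stand 78 mm apart; at the start they are under the cover. Axes as the tray's.
- controller0: White controller lying flat on the ledge beyond the tray (may be absent): a grip 66 mm long (its x), 34 mm wide (its y), 30 mm high, with a round loop 54 mm across and 14 mm high at the +x end. Origin at the centre of the grip's underside, z up. 150 g. All controllers are alike; any may go on any post.
- controller1: White controller lying flat on the ledge beyond the tray (may be absent): a grip 66 mm long (its x), 34 mm wide (its y), 30 mm high, with a round loop 54 mm across and 14 mm high at the +x end. Origin at the centre of the grip's underside, z up. 150 g. All controllers are alike; any may go on any post.
- controller2: White controller lying flat on the ledge beyond the tray (may be absent): a grip 66 mm long (its x), 34 mm wide (its y), 30 mm high, with a round loop 54 mm across and 14 mm high at the +x end. Origin at the centre of the grip's underside, z up. 150 g. All controllers are alike; any may go on any post.
- loop0 (a point): Centre of the underside of controller0's loop, 58 mm along +x from the controller's origin. The hole is 41 mm across.
- loop1 (a point): Centre of the underside of controller1's loop, 58 mm along +x from the controller's origin. The hole is 41 mm across.
- loop2 (a point): Centre of the underside of controller2's loop, 58 mm along +x from the controller's origin. The hole is 41 mm across.
- start (a joint): Travel of the push button, m, 0 = up, 0.006 = fully down (5 N); springs back. It counts as pressed from 0.004.
- start_top (a point): Centre of the top face of the push button (36 mm diameter), near the tray's -y end; pressed straight down.
- jar: Bystander: closed glass jar, 68 mm diameter, 110 mm high, origin at the centre of its underside. Leave alone.
- mug: Bystander: white mug, 80 mm diameter, 90 mm high, origin at the centre of its underside. Leave alone.
- cartridge0: Grey cartridge (may be absent), a box 100 mm (its x) by 56 mm (y) by 32 mm (z), 200 g, lying across the track on the deck of the tray's parking end, between the rails, too high for the cover to pass over. Origin at the centre of its underside, z up.
- cartridge1: Grey cartridge (may be absent), a box 100 mm (its x) by 56 mm (y) by 32 mm (z), 200 g, lying across the track on the deck of the tray's parking end, between the rails, too high for the cover to pass over. Origin at the centre of its underside, z up.
- cartridge2: Grey cartridge (may be absent), a box 100 mm (its x) by 56 mm (y) by 32 mm (z), 200 g, lying across the track on the deck of the tray's parking end, between the rails, too high for the cover to pass over. Origin at the centre of its underside, z up.
- mat: Fixed cork mat 130 mm (its x, lengthwise) by 90 mm (y), 4 mm thick, on the ledge beyond the tray. Origin at the centre of its underside.

How it is judged:
By the outcome, as a careful person would: the job done as asked, in the order asked, and still so for the second after the job is handed in, with the robot touching nothing.
Of controller0, controller1, controller2 only 2 to 3 are there at a start; the rules pass over those that are not, and their reading is None.
Of cartridge0, cartridge1, cartridge2 only 2 to 3 are there at a start; the rules pass over those that are not, and their reading is None.
At some moment in a run one of controller0, controller1, controller2 may be knocked a few centimetres aside while the robot is not near it.
Once in a run the grip may slacken for a moment while it holds something.
It also fails if it takes over 208 s, if anything falls off the work surface, if the arm or the gripper's body presses on something with over 40 N, if the wrist force passes 120 N, or if a joint passes its speed limit or range.

## Working session

There is one attempt and no reset: what is moved stays moved. The work goes in short steps, Python scripts to look and compute and a shell command to move; the robot and the scene stay as the last step left them, time stands still between calls to the robot, and variables do not carry over. Pictures are saved under pics/ and viewed, at most 14 in all, crops included, and the job is handed in when it is done.

```bash
mkdir -p pics; cat > h.py <<'E'
import numpy as np, cv2
from scipy.spatial.transform import Rotation as R
from workcell import telemetry, grab_frame, calibration, bot, outline_of, landmark_of
def shot(n,f=None):
    im=grab_frame(n)
    if f: cv2.imwrite('pics/'+f,im[:,:,::-1])
    return im
def ray(n,uv,z,c=None):
    c=c or calibration(n); f=200/np.tan(np.radians(c['fovy'])/2); T=np.array(c['pose'])
    d=T[:3,:3]@np.array([(uv[0]-c['cx'])/f,(uv[1]-c['cy'])/f,1]); o=T[:3,3]
    return o+d*(z-o[2])/d[2]
def proj(n,p,c=None):
    c=c or calibration(n); f=200/np.tan(np.radians(c['fovy'])/2); T=np.array(c['pose'])
    q=T[:3,:3].T@(np.array(p)-T[:3,3]); return np.array([c['cx']+f*q[0]/q[2],c['cy']+f*q[1]/q[2]])
def go(p,yaw=None):
    """tool-axis shift needed to reach world p; turn about tool z for yaw of tool x axis"""
    s=telemetry.observe(); M=R.from_euler('xyz',s['tool_rot']).as_matrix()
    print('shift',np.round(M.T@(np.array(p)-s['position']),4))
E
python3 - <<'E'
from h import *
s=telemetry.observe(); print(s)
for n in ('scene','top','wrist'):
    shot(n,n+'0.png'); c=calibration(n); print(n,c['fovy'],c['cx'],c['cy'],np.round(c['pose'],3).tolist())
E
```

```text
{'clock': 0.0, 'qpos': array([ 1.10282623,  0.52201529, -0.03631593,  1.60001278,  0.02121537,
        1.02112357, -0.11280772]), 'qd': array([ 1.04626667e-03, -9.28625088e-05,  4.20391304e-04,  1.04528750e-03,
        5.63906854e-04, -7.01674707e-04, -1.24479226e-03]), 'joint_efforts': array([-2.48207121e-03, -9.27097750e+01,  1.97787277e+00, -3.69934344e+01,
        1.75708754e-02,  8.31687619e-03,  4.72413660e-05]), 'position': array([ 0.24192084, -0.57590049,  0.23072337]), 'tool_rot': array([-3.14042368e+00,  1.03965523e-04,  3.97750640e-01]), 'force': array([ 1.07407751, -0.0175249 , -0.3848192 ]), 'moment': array([-0.02699322, -0.04131022,  0.01847317]), 'finger_force': 0.0, 'grip_width': 0.0853968515459303}
scene 54.208405488409234 317.5361647283477 198.34449633784715 [[0.272, 0.533, -0.801, 1.492], [0.962, -0.14, 0.233, -0.291], [0.012, -0.834, -0.551, 0.719], [0.0, 0.0, 0.0, 1.0]]
top 44.04200972858656 311.51162288708974 197.24089628432532 [[0.013, -0.99, 0.141, 0.368], [-1.0, -0.013, 0.003, -0.028], [-0.001, -0.141, -0.99, 1.606], [0.0, 0.0, 0.0, 1.0]]
wrist 61.345941925925594 318.44083740563394 198.4806688365337 [[0.387, -0.877, -0.285, 0.314], [-0.922, -0.369, -0.119, -0.546], [-0.001, 0.309, -0.951, 0.374], [0.0, 0.0, 0.0, 1.0]]
```

View pics/top0.png

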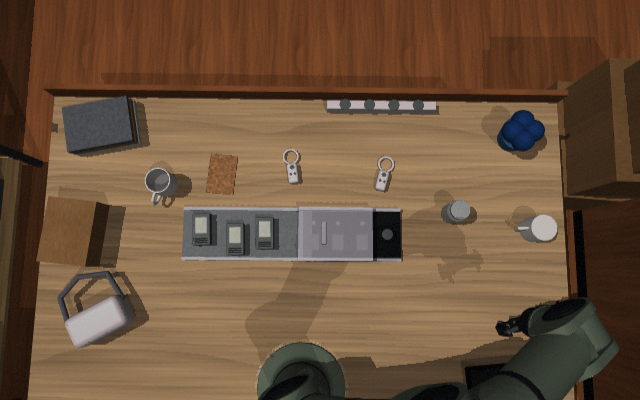

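View pics/scene0.png

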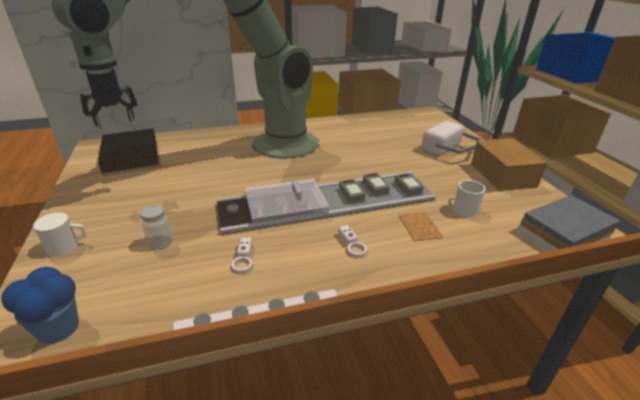

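```bash
cat > m.py <<'E'
from h import *
C={n:calibration(n) for n in('top','scene')}
for n in('top','scene'):
    shot(n)
    print(n)
    for l,z in [('tray',0),('cover_grip',.08),('post0',.015),('post1',.015),('post2',.015),('start_top',.02),('controller0',0),('loop0',0),('cartridge0',.015),('mat',0),('jar',0),('mug',0)]:
        for d in landmark_of(l,n)[:4]:
            if d['score']>.3: print(l,round(d['score'],2),np.round(d['xy'],1),np.round(ray(n,d['xy'],z,C[n])[:2],4))
print(telemetry.observe()['clock'])
E
python3 m.py; python3 - <<'E'
from h import *
im=shot('top'); c=calibration('top')
# top outline orientation for cartridges & mat
for l,z in (('cartridge0',.047),('mat',.004),('controller0',.02)):
    for d in outline_of(l,'top')[:4]:
        if d['score']<.3: continue
        ys,xs=np.nonzero(d['region']); P=np.array([ray('top',p,z,c)[:2] for p in zip(xs,ys)])
        print(l,round(d['score'],2),d['rect'],P.mean(0).round(3),[np.round(v,3) for v in cv2.minAreaRect((P*1000).astype(np.float32))])
cv2.imwrite('pics/crop1.png',cv2.resize(im[140:275,150:420],None,fx=2.9,fy=2.9,interpolation=cv2.INTER_CUBIC)[:,:,::-1])
E
```

```text
top
tray 0.64 [312.2 233.3] [ 0.4781 -0.0273]
cover_grip 0.66 [328.2 232.1] [ 0.4769 -0.0767]
post0 0.66 [360.  225.8] [ 0.5033 -0.1811]
post0 0.62 [312.4 224.6] [ 0.5051 -0.0276]
post0 0.59 [337.8 223. ] [ 0.5114 -0.1095]
post1 0.66 [360.  225.8] [ 0.5033 -0.1811]
post1 0.62 [312.4 224.6] [ 0.5051 -0.0276]
post1 0.59 [337.8 223. ] [ 0.5114 -0.1095]
post2 0.66 [360.  225.8] [ 0.5033 -0.1811]
post2 0.62 [312.4 224.6] [ 0.5051 -0.0276]
post2 0.59 [337.8 223. ] [ 0.5114 -0.1095]
start_top 0.58 [389.  236.4] [ 0.4701 -0.2734]
controller0 0.82 [294.8 173.9] [0.6734 0.0327]
controller0 0.66 [382.4 183.6] [ 0.6448 -0.2563]
loop0 0.87 [386.  166.6] [ 0.702  -0.2686]
loop0 0.78 [292.2 159.7] [0.7212 0.0422]
loop0 0.48 [226.4 172.3] [0.6758 0.2588]
cartridge0 0.78 [204.8 230.3] [0.4821 0.3186]
cartridge0 0.7 [233.  239.7] [0.4531 0.2267]
cartridge0 0.66 [265.2 231.8] [0.4799 0.124 ]
mat 0.96 [224.8 174. ] [0.67   0.2639]
jar 0.94 [446.4 211.7] [ 0.5544 -0.4647]
mug 0.95 [163.3 186.5] [0.6255 0.4647]
mug 0.54 [386.3 236.5] [ 0.4709 -0.2678]
scene
tray 0.67 [307.5 205.5] [ 0.48   -0.0295]
tray 0
[... 1233 characters left out ...]
 ,  46.752]), np.float64(12.278)]
cartridge0 0.31 [182.3, 206.7, 398.3, 263.4] [0.473 0.004] [array([475.302,  38.832]), array([173.162, 686.419]), np.float64(0.384)]
mat 0.82 [207.1, 155.9, 238.9, 189.8] [0.668 0.275] [array([668.919, 275.4  ]), array([ 91.149, 130.609]), np.float64(84.991)]
controller0 0.74 [289.2, 151.1, 295.6, 185.1] [0.676 0.04 ] [array([694.455,  40.984]), array([110.85 ,  28.692]), np.float64(3.257)]
controller0 0.63 [376.1, 157.1, 397.9, 191.0] [ 0.673 -0.258] [array([ 676.841, -252.775]), array([ 53.25 , 118.218]), np.float64(68.605)]
controller0 0.55 [225.3, 218.6, 244.3, 258.1] [0.457 0.22 ] [array([457.224, 219.751]), array([105.691,  57.852]), np.float64(1.869)]
```

View pics/crop1.png

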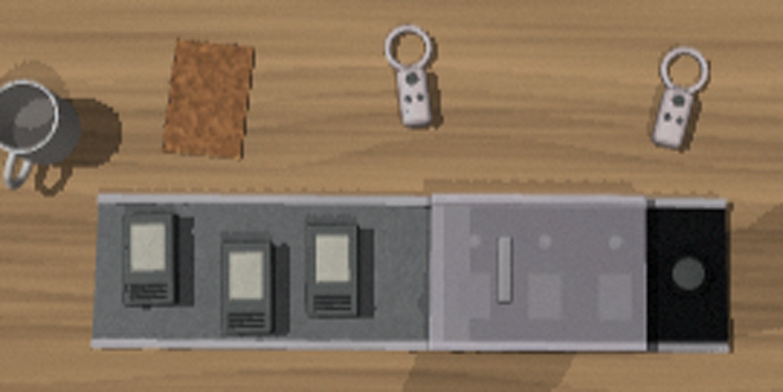

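```bash
python3 - <<'E'
from h import *
c=calibration('top')
def W(pts,z): return np.array([ray('top',(150+(u-1)/2.9,140+(v-1)/2.9),z,c)[:2] for u,v in pts])
for n,p,z in [('tray',[(99,195),(728,201),(731,350),(92,348)],.02),('cA',[(125,213),(178,213),(173,305),(122,303)],.047),('cB',[(222,240),(272,238),(272,333),(223,335)],.047),('cC',[(307,222),(356,222),(357,317),(307,317)],.047),
 ('mat',[(177,38),(255,46),(241,158),(163,151)],.004),('posts',[(475,241),(545,241),(615,241)],.037),('handle',[(497,237),(511,237),(511,302),(497,302)],.08),('btn',[(688,273)],.02),('c0 loop',[(408,48)],.014),('c0 grip',[(414,97)],.03),('c1 loop',[(685,71)],.014),('c1grip',[(673,120)],.03)]:
    w=W(p,z); print(n,w.round(3).tolist(),'mean',w.mean(0).round(4))
E
```

```text
tray [[0.556, 0.389], [0.559, -0.312], [0.394, -0.313], [0.387, 0.388]] mean [0.4743 0.0379]
cA [[0.534, 0.352], [0.535, 0.294], [0.434, 0.295], [0.436, 0.351]] mean [0.4846 0.3232]
cB [[0.506, 0.245], [0.509, 0.191], [0.406, 0.187], [0.403, 0.24]] mean [0.4556 0.2157]
cC [[0.527, 0.153], [0.527, 0.099], [0.424, 0.096], [0.423, 0.15]] mean [0.4753 0.1245]
mat [[0.74, 0.313], [0.732, 0.223], [0.603, 0.235], [0.609, 0.323]] mean [0.6711 0.2734]
posts [[0.509, -0.031], [0.51, -0.108], [0.511, -0.184]] mean [ 0.5101 -0.1076]
handle [[0.51, -0.054], [0.51, -0.069], [0.441, -0.07], [0.441, -0.055]] mean [ 0.4754 -0.062 ]
btn [[0.478, -0.267]] mean [ 0.4783 -0.2668]
c0 loop [[0.73, 0.048]] mean [0.7298 0.0479]
c0 grip [[0.67, 0.039]] mean [0.6702 0.0394]
c1 loop [[0.707, -0.266]] mean [ 0.7073 -0.2661]
c1grip [[0.648, -0.25]] mean [ 0.648  -0.2499]
```

```bash
python3 -m inch '[[0,0,0,0,0,0.133,0],[0,0,0,0,0,0.133,0],[0,0,0,0,0,0.132,0]]'
python3 -m inch '[[0.032,-0.034,0,0,0,0,0],[0.032,-0.034,0,0,0,0,0],[0.032,-0.034,0,0,0,0,0],[0.032,-0.034,0,0,0,0,0],[0.032,-0.034,0,0,0,0,0]]'
python3 -m inch '[[0.032,-0.034,0,0,0,0,0],[0.032,-0.034,0,0,0,0,0],[0.032,-0.034,0,0,0,0,0],[0,-0.045,0,0,0,0,0],[0,-0.045,0,0,0,0,0]]' | tail -3
python3 -m inch '[[0,-0.045,0,0,0,0,0],[0,-0.045,0,0,0,0,0],[0,-0.045,0,0,0,0,0],[0,-0.045,0,0,0,0,0],[0,-0.045,0,0,0,0,0]]' | tail -3
python3 -m inch '[[0,-0.045,0,0,0,0,0],[0,-0.045,0,0,0,0,0],[0,-0.045,0,0,0,0,0],[0,-0.045,0,0,0,0,0],[0,-0.045,0,0,0,0,0]]' | tail -3
python3 -m inch '[[0,-0.035,0,0,0,0,0],[0,0,0,0,0,0,0],[0,0,0,0,0,0,0]]' | tail -3
python3 -c "
from h import *
s=telemetry.observe();print(s['qpos'].round(3),s['force'],s['tool_rot']);go([.485,.323,.231])"
```

```text
clock: 1.95
position: [0.2421, -0.5762, 0.2313]
tool_rot: [3.142, -0.0, -0.006]
force: [0.4, -0.3, -1.2]
grip_width: 0.0854
finger_force: 0.0
clock: 2.45
position: [0.4032, -0.4047, 0.2315]
tool_rot: [3.141, -0.0, -0.0]
force: [-0.1, -0.7, -0.1]
grip_width: 0.0856
finger_force: 0.0
force: [1.2, 1.0, -0.1]
grip_width: 0.0854
finger_force: 0.0
force: [0.7, -0.5, -0.1]
grip_width: 0.0854
finger_force: 0.0
force: [0.5, -0.5, 0.1]
grip_width: 0.0858
finger_force: 0.0
force: [-0.3, -0.7, -0.8]
grip_width: 0.0853
finger_force: 0.0
[-0.462  0.435 -0.192  1.749  0.098  0.968 -2.262] [-0.28192678 -0.68808658 -0.77323854] [3.14131287e+00 3.26735788e-04 1.09703350e-03]
shift [-0.013  -0.0518  0.    ]
```

```bash
cat > w.py <<'E'
import sys
from h import *
l=sys.argv[1]; z=float(sys.argv[2]); zt=float(sys.argv[3])
c=calibration('wrist'); shot('wrist',sys.argv[4] if len(sys.argv)>4 else None)
for d in landmark_of(l,'wrist')[:3]:
    if d['score']>.3: print('lm',round(d['score'],2),np.round(d['xy'],1),np.round(ray('wrist',d['xy'],z,c)[:2],4))
for d in outline_of(l,'wrist')[:3]:
    if d['score']<.3: continue
    k,_=cv2.findContours(d['region'].astype(np.uint8),0,2); k=max(k,key=cv2.contourArea)[:,0]
    P=np.array([ray('wrist',p,zt,c)[:2] for p in k],np.float32)
    print('ol',round(d['score'],2),np.round(d['rect']),[np.round(v,4) for v in cv2.minAreaRect(P*1000)])
E
python3 w.py cartridge0 .015 .047 w1.png
```

```text
lm 0.65 [453.6 186.4] [0.4741 0.1211]
lm 0.64 [369.1 201.8] [0.456  0.2137]
lm 0.57 [273.4 176.1] [0.4856 0.3199]
ol 0.97 [430. 140. 498. 242.] [array([477.3348, 126.669 ]), array([103.5046,  64.5928]), np.float64(1.5639)]
ol 0.78 [236. 129. 299. 235.] [array([486.7443, 320.7163]), array([101.9128,  57.6166]), np.float64(2.8501)]
ol 0.68 [345. 158. 402. 257.] [array([458.5443, 215.8777]), array([104.5   ,  58.6577]), np.float64(2.8302)]
```

View pics/w1.png

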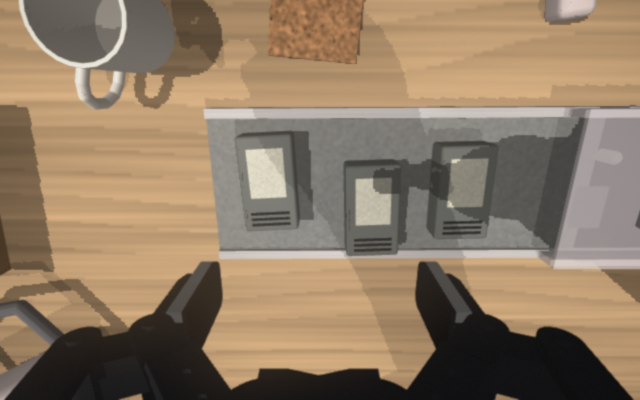

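```bash
python3 -m inch '[[-0.006,-0.025,0,0,0,0,0],[-0.006,-0.025,0,0,0,0,0],[0,0,0.04,0,0,0,0],[0,0,0.04,0,0,0,0],[0,0,0.04,0,0,0,0]]' | head -2
python3 -m inch '[[0,0,0.04,0,0,0,0],[0,0,0.04,0,0,0,0],[0,0,0.018,0,0,0,0],[0,0,0,0,0,0,0]]' | head -4
python3 -m inch '[[0,0,0,0,0,0,0.5],[0,0,0,0,0,0,1],[0,0,0,0,0,0,1],[0,0,0,0,0,0,1],[0,0,0,0,0,0,1]]' 60
```

```text
clock: 4.9
position: [0.4868, 0.3198, 0.1104]
clock: 5.3
position: [0.4855, 0.3189, 0.0111]
tool_rot: [3.139, 0.003, -0.001]
force: [-0.0, -0.7, 1.2]
clock: 5.8
position: [0.4874, 0.3211, 0.0152]
tool_rot: [-3.14, -0.002, -0.001]
force: [-0.6, -1.2, 8.6]
grip_width: 0.0554
finger_force: 62.6
```

```bash
python3 -m inch '[[0,0,-0.03,0,0,0,1],[0,0,-0.05,0,0,0,1],[0,0,-0.05,0,0,0,1],[0,0,-0.05,0,0,0,1],[0.02,0,0,0,0,0,1]]'
python3 -m inch '[[0.03,0.01,0,0,0,0,1],[0.03,0.01,0,0,0,0,1],[0,0,0,0,0,0,1]]' | head -3
python3 w.py mat 0 .004 w2.png
```

```text
clock: 6.3
position: [0.5074, 0.3229, 0.2018]
tool_rot: [-3.135, -0.008, 0.001]
force: [1.1, 1.0, -2.0]
grip_width: 0.0553
finger_force: 64.5
clock: 6.6
position: [0.5699, 0.2979, 0.1944]
tool_rot: [3.141, -0.003, -0.005]
lm 0.9 [343.1  66. ] [0.6692 0.2738]
ol 0.61 [292.   0. 404. 139.] [array([665.7992, 271.8842]), array([ 90.596 , 121.7785]), np.float64(84.7751)]
ol 0.52 [572. 180. 638. 345.] [array([446.5933, -21.7221]), array([219.5182,  77.4754]), np.float64(15.9479)]
```

View pics/w2.png

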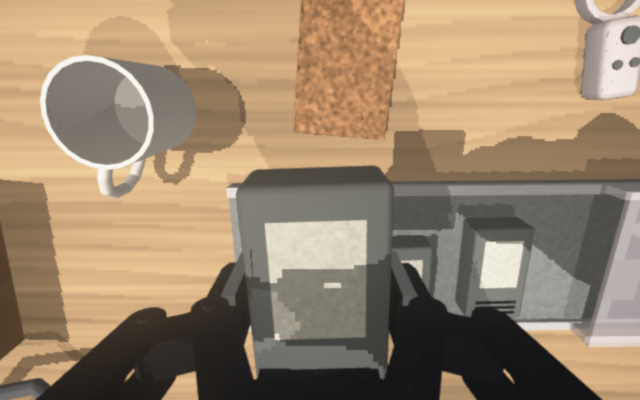

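```bash
python3 -m inch '[[0.04,0.01,0,0,0,0,1],[0.04,0.01,0,0,0,0,1],[0.02,0.005,0,0,0,0.09,1],[0,0,0.04,0,0,0,1],[0,0,0.04,0,0,0,1]]'|head -3
python3 -m inch '[[0,0,0.04,0,0,0,1],[0,0,0.04,0,0,0,1],[0,0,0,0,0,0,1]]' 
python3 -c "
from h import *
go([.670,.273,.0065])"
```

```text
clock: 7.25
position: [0.6665, 0.2765, 0.1136]
tool_rot: [-3.14, -0.002, -0.09]
clock: 7.55
position: [0.6625, 0.2753, 0.0286]
tool_rot: [3.138, 0.007, -0.089]
force: [-0.9, -0.4, -2.4]
grip_width: 0.0552
finger_force: 64.3
shift [0.0078 0.0016 0.0221]
```

```bash
python3 -m inch '[[0.006,0.001,0.012,0,0,0,1],[0,0,0.009,0,0,0,1],[0,0,0,0,0,0,1],[0,0,0,0,0,0,0.2],[0,0,0,0,0,0,0]]'
python3 -m inch '[[0,0,0,0,0,0,0],[0,0,-0.03,0,0,0,0],[0,0,-0.05,0,0,0,0],[0,0,-0.05,0,0,0,0],[0,0,-0.05,0,0,-0.09,0]]'
python3 -c "
from h import *
go([.457,.215,.187])"
```

```text
clock: 8.05
position: [0.6727, 0.2745, 0.0136]
tool_rot: [-3.141, -0.001, -0.09]
force: [0.3, 0.8, -0.1]
grip_width: 0.0807
finger_force: 0.0
clock: 8.55
position: [0.672, 0.2742, 0.1949]
tool_rot: [-3.141, -0.001, 0.0]
force: [0.7, -0.8, -0.2]
grip_width: 0.0856
finger_force: 0.0
shift [-0.215   0.0592  0.0078]
```

```bash
python3 -m inch '[[-0.043,0.012,0,0,0,0,0],[-0.043,0.012,0,0,0,0,0],[-0.043,0.012,0,0,0,0,0],[-0.043,0.012,0,0,0,0,0],[-0.043,0.011,0,0,0,0,0]]'|head -2
python3 -m inch '[[0,0,0,0,0,0,0],[0,0,0,0,0,0,0]]'|head -3
python3 w.py cartridge0 .015 .047 
python3 -c "
from h import *
go([.457,.215,.016])
shot('top');c=calibration('top')
for d in outline_of('cartridge0','top')[:4]:
    ys,xs=np.nonzero(d['region']); P=np.array([ray('top',p,.036,c)[:2] for p in zip(xs,ys)],np.float32)
    print(round(d['score'],2),d['rect'],[np.round(v,3) for v in cv2.minAreaRect(P*1000)])
"
```

```text
clock: 9.05
position: [0.4555, 0.2145, 0.1928]
clock: 9.25
position: [0.4572, 0.2153, 0.1933]
tool_rot: [-3.141, -0.002, 0.0]
lm 0.77 [418.5 155.3] [0.4753 0.1188]
lm 0.62 [317.7 174.8] [0.456  0.2156]
ol 0.72 [386. 101. 466. 216.] [array([475.4198, 124.6293]), array([101.2162,  61.4103]), np.float64(1.7302)]
ol 0.72 [284. 125. 351. 239.] [array([456.9319, 214.9764]), array([101.4497,  55.9057]), np.float64(2.2565)]
shift [-0.0012  0.0006  0.1765]
0.96 [256.6, 212.9, 275.2, 246.3] [array([476.198, 124.246]), array([98.67 , 54.182]), np.float64(1.395)]
0.77 [210.5, 157.4, 228.0, 189.3] [array([666.862, 273.996]), array([ 60.02 , 103.196]), np.float64(86.488)]
0.58 [232.7, 223.2, 242.5, 248.6] [array([473.73 , 194.404]), array([80.157, 31.929]), np.float64(24.993)]
```

```bash
python3 -m inch '[[0,0,0.045,0,0,0,0],[0,0,0.045,0,0,0,0],[0,0,0.045,0,0,0,0],[0,0,0.041,0,0,0,0],[0,0,0,0,0,0,0]]' | head -4
python3 -m inch '[[0,0,0,0,0,0,0.5],[0,0,0,0,0,0,1],[0,0,0,0,0,0,1],[0,0,0,0,0,0,1],[0,0,0,0,0,0,1]]' 60
python3 -m inch '[[0,0,-0.03,0,0,0,1],[0,0,-0.05,0,0,0,1],[0,0,-0.05,0,0,0,1],[0,0,-0.04,0,0,0,1],[0,0,0,0,0,0,1]]'
python3 -c "
from h import *
go([.671,.274,.13])"
```

```text
clock: 10.0
position: [0.4548, 0.2141, 0.0119]
tool_rot: [3.138, 0.007, 0.0]
force: [-0.4, -0.1, 1.1]
clock: 10.5
position: [0.4585, 0.2158, 0.0187]
tool_rot: [-3.14, -0.003, -0.0]
force: [0.1, -0.2, 5.9]
grip_width: 0.0552
finger_force: 62.2
clock: 11.0
position: [0.4596, 0.2164, 0.1934]
tool_rot: [-3.137, -0.01, -0.001]
force: [-0.9, -1.0, -2.4]
grip_width: 0.0551
finger_force: 64.6
shift [ 0.2107 -0.0575  0.0658]
```

```bash
python3 -m inch '[[0.042,-0.0115,0,0,0,0,1],[0.042,-0.0115,0,0,0,0,1],[0.042,-0.0115,0,0,0,0,1],[0.042,-0.0115,0,0,0,0,1],[0.042,-0.0115,0,0,0,0.09,1]]'|head -2
python3 -m inch '[[0,0,0.04,0,0,0,1],[0,0,0.04,0,0,0,1],[0,0,0.04,0,0,0,1],[0,0,0,0,0,0,1],[0,0,0,0,0,0,1]]' 
python3 -c "
from h import *
go([.671,.274,.041])"
```

```text
clock: 11.5
position: [0.6689, 0.2726, 0.1879]
clock: 12.0
position: [0.6675, 0.2727, 0.068]
tool_rot: [-3.141, -0.001, -0.09]
force: [1.1, -0.0, 0.3]
grip_width: 0.0553
finger_force: 64.3
shift [ 0.0033 -0.0015  0.027 ]
```

```bash
python3 -m inch '[[0.003,-0.0015,0.012,0,0,0,1],[0,0,0.01,0,0,0,1],[0,0,0,0,0,0,1],[0,0,0,0,0,0,1]]'
python3 -m inch '[[0,0,0.004,0,0,0,1],[0,0,0,0,0,0,1],[0,0,0,0,0,0,1]]'
```

```text
clock: 12.4
position: [0.6703, 0.2739, 0.0445]
tool_rot: [-3.142, 0.0, -0.09]
force: [0.9, 0.2, -1.8]
grip_width: 0.055
finger_force: 64.5
clock: 12.7
position: [0.6703, 0.2739, 0.0404]
tool_rot: [-3.142, 0.0, -0.09]
force: [-0.9, 0.5, -1.7]
grip_width: 0.0547
finger_force: 64.5
```

```bash
python3 -m inch '[[0,0,0.002,0,0,0,1],[0,0,0,0,0,0,1]]' | sed -n 2,4p
python3 -m inch '[[0,0,0.002,0,0,0,1],[0,0,0,0,0,0,1]]'| sed -n 2,4p
```

```text
position: [0.6706, 0.274, 0.0398]
tool_rot: [-3.141, -0.001, -0.09]
force: [-7.7, -3.1, 15.7]
position: [0.6706, 0.274, 0.0396]
tool_rot: [-3.141, -0.001, -0.09]
force: [-18.3, -8.0, 42.7]
```

```bash
python3 -m inch '[[0,0,-0.003,0,0,0,1],[0,0,0,0,0,0,1]]'| sed -n 2,4p
python3 -m inch '[[0,0,0,0,0,0,0.4],[0,0,0,0,0,0,0],[0,0,0,0,0,0,0],[0,0,-0.03,0,0,0,0],[0,0,-0.05,0,0,0,0]]'| sed -n 2,4p
python3 -m inch '[[0,0,-0.05,0,0,-0.09,0],[-0.043,0.033,-0.01,0,0,0,0],[-0.043,0.033,-0.01,0,0,0,0],[-0.043,0.033,0,0,0,0,0],[-0.04,0.03,0,0,0,0,0]]'| sed -n 2,4p
python3 -c "
from h import *
go([.475,.124,.016])"
```

```text
position: [0.6706, 0.2741, 0.04]
tool_rot: [-3.141, -0.001, -0.09]
force: [-0.0, -0.1, -1.6]
position: [0.6685, 0.2731, 0.1167]
tool_rot: [3.139, 0.005, -0.09]
force: [0.8, -0.0, 1.0]
position: [0.511, 0.1524, 0.1876]
tool_rot: [-3.142, -0.001, -0.0]
force: [1.7, -0.7, -0.0]
shift [-0.0361  0.0284  0.1715]
```

```bash
python3 -m inch '[[-0.034,0.026,0,0,0,0,0],[0,0,0,0,0,0,0],[0,0,0,0,0,0,0]]'| sed -n 2,4p
python3 w.py cartridge0 .015 .047 
python3 -c "
from h import *
go([.475,.124,.018])
shot('top');c=calibration('top')
for d in outline_of('cartridge0','top')[:4]:
    ys,xs=np.nonzero(d['region']); P=np.array([ray('top',p,.068,c)[:2] for p in zip(xs,ys)],np.float32)
    print(round(d['score'],2),d['rect'],[np.round(v,3) for v in cv2.minAreaRect(P*1000)])
"
```

```text
position: [0.4787, 0.1273, 0.1879]
tool_rot: [-3.141, -0.001, -0.001]
force: [-0.1, 0.6, 0.6]
lm 0.58 [326.  178.5] [0.475  0.1195]
ol 0.72 [ 81.   0. 160.  11.] [array([617.5145, 275.2163]), array([60.1802,  5.2818]), np.float64(89.9506)]
ol 0.71 [107.   0. 179.  19.] [array([615.4977, 259.6937]), array([52.9056,  9.2881]), np.float64(89.9507)]
ol 0.65 [292. 128. 358. 239.] [array([476.9083, 121.5652]), array([101.7627,  55.1163]), np.float64(1.9138)]
shift [-0.0043  0.0044  0.1693]
0.55 [205.5, 155.2, 228.3, 190.5] [array([663.857, 273.98 ]), array([ 60.562, 101.753]), np.float64(86.828)]
0.44 [376.9, 155.9, 389.0, 190.4] [array([ 663.394, -246.823]), array([ 33.268, 103.946]), np.float64(82.079)]
```

```bash
python3 -m inch '[[-0.003,0.0045,0.045,0,0,0,0],[0,0,0.045,0,0,0,0],[0,0,0.045,0,0,0,0],[0,0,0.033,0,0,0,0],[0,0,0,0,0,0,0]]' | head -4
python3 -m inch '[[0,0,0,0,0,0,0.5],[0,0,0,0,0,0,1],[0,0,0,0,0,0,1],[0,0,0,0,0,0,1],[0,0,0,0,0,0,1]]' 60
python3 -m inch '[[0,0,-0.03,0,0,0,1],[0,0,-0.05,0,0,0,1],[0,0,-0.05,0,0,0,1],[0,0,-0.04,0,0,0,1],[0,0,0,0,0,0,1]]'
python3 -c "
from h import *
go([.671,.274,.13])"
```

```text
clock: 15.35
position: [0.4735, 0.1229, 0.0158]
tool_rot: [3.14, 0.006, 0.001]
force: [-0.2, 0.7, 1.0]
clock: 15.85
position: [0.4768, 0.1235, 0.0214]
tool_rot: [-3.141, -0.003, -0.0]
force: [-1.2, 0.0, 8.1]
grip_width: 0.055
finger_force: 63.8
clock: 16.35
position: [0.478, 0.1237, 0.1959]
tool_rot: [-3.139, -0.01, -0.001]
force: [0.5, -0.4, -3.6]
grip_width: 0.0551
finger_force: 65.5
shift [ 0.1922 -0.1502  0.0682]
```

```bash
python3 -m inch '[[0.0386,-0.030,0,0,0,0,1],[0.0386,-0.030,0,0,0,0,1],[0.0386,-0.030,0,0,0,0,1],[0.0386,-0.030,0,0,0,0,1],[0.0386,-0.030,0,0,0,0.09,1]]'|head -2
python3 -m inch '[[0,0,0.04,0,0,0,1],[0,0,0.04,0,0,0,1],[0,0,0.012,0,0,0,1],[0,0,0,0,0,0,1],[0,0,0,0,0,0,1]]' 
python3 -c "
from h import *
go([.671,.274,.0755])"
```

```text
clock: 16.85
position: [0.67, 0.2738, 0.1903]
clock: 17.35
position: [0.6695, 0.2733, 0.0998]
tool_rot: [-3.14, -0.002, -0.091]
force: [-0.4, -0.3, -2.2]
grip_width: 0.0552
finger_force: 65.3
shift [ 0.0014 -0.0008  0.0243]
```

```bash
python3 -m inch '[[0.001,-0.001,0.012,0,0,0,1],[0,0,0.009,0,0,0,1],[0,0,0,0,0,0,1],[0,0,0,0,0,0,1]]'| sed -n 2,4p
python3 -m inch '[[0,0,0.001,0,0,0,1],[0,0,0,0,0,0,1],[0,0,0,0,0,0,1]]'| sed -n 2,4p
python3 -m inch '[[0,0,0.001,0,0,0,1],[0,0,0,0,0,0,1],[0,0,0,0,0,0,1]]'| sed -n 2,4p
```

```text
position: [0.6696, 0.2739, 0.0764]
tool_rot: [3.141, 0.0, -0.09]
force: [-0.5, 0.6, -1.8]
position: [0.6698, 0.274, 0.0757]
tool_rot: [-3.141, -0.0, -0.09]
force: [1.2, 0.6, -2.8]
position: [0.6698, 0.2741, 0.0746]
tool_rot: [-3.141, -0.0, -0.09]
force: [-0.4, -0.1, -0.2]
```

```bash
python3 -m inch '[[0,0,0,0,0,0,0.4],[0,0,0,0,0,0,0],[0,0,0,0,0,0,0],[0,0,-0.03,0,0,0,0],[0,0,-0.05,0,0,0,0]]'| sed -n 2,4p
python3 -m inch '[[0,0,-0.04,0,0,-0.09,0],[-0.0244,0.042,0,0,0,0,0],[-0.0244,0.042,0,0,0,0,0],[-0.0244,0.042,0,0,0,0,0],[-0.0244,0.042,0,0,0,0,0]]'| sed -n 2,4p
python3 -m inch '[[-0.0244,0.042,0,0,0,0,0],[-0.0244,0.042,0,0,0,0,0],[-0.0244,0.042,0,0,0,0,0],[-0.0244,0.042,0,0,0,0,0],[0,0,0,0,0,0,0]]'| sed -n 2,4p
python3 - <<'E'
from h import *
shot('top','top2.png');c=calibration('top')
for d in outline_of('cartridge0','top')[:4]:
    ys,xs=np.nonzero(d['region']); P=np.array([ray('top',p,.1,c)[:2] for p in zip(xs,ys)],np.float32)
    print(round(d['score'],2),d['rect'],[np.round(v,3) for v in cv2.minAreaRect(P*1000)])
c=calibration('wrist');shot('wrist','w3.png')
for l in('cover_grip','post0'):
  for d in landmark_of(l,'wrist')[:3]: print(l,round(d['score'],2),np.round(d['xy']),ray('wrist',d['xy'],.08 if l[0]=='c' else .015,c)[:2].round(4))
go([.4755,-.062,.06])
E
```

```text
position: [0.668, 0.2733, 0.1522]
tool_rot: [3.139, 0.005, -0.09]
force: [-0.2, 0.1, 0.6]
position: [0.5709, 0.1044, 0.1947]
tool_rot: [3.141, -0.001, -0.0]
force: [2.0, -0.1, -0.1]
position: [0.4715, -0.0674, 0.1947]
tool_rot: [3.139, 0.001, -0.007]
force: [0.3, 1.4, 0.0]
0.68 [205.0, 151.5, 229.6, 184.6] [array([665.395, 273.443]), array([ 60.804, 103.245]), np.float64(85.558)]
post0 0.9 [286. 137.] [ 0.5097 -0.0322]
post0 0.72 [448. 133.] [ 0.5132 -0.1861]
post0 0.64 [368. 137.] [ 0.5098 -0.1107]
shift [0.0004 0.0011 0.1345]
```

View pics/w3.png

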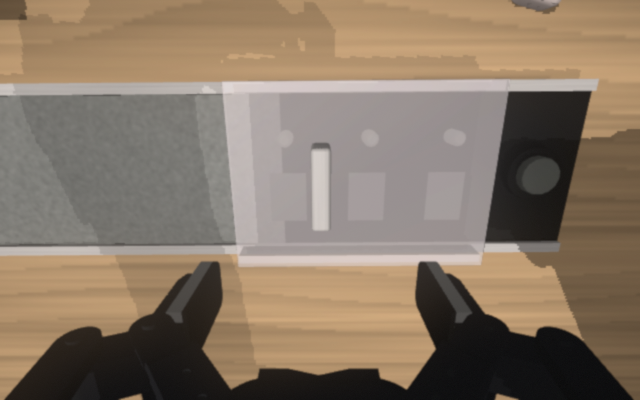

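View pics/top2.png

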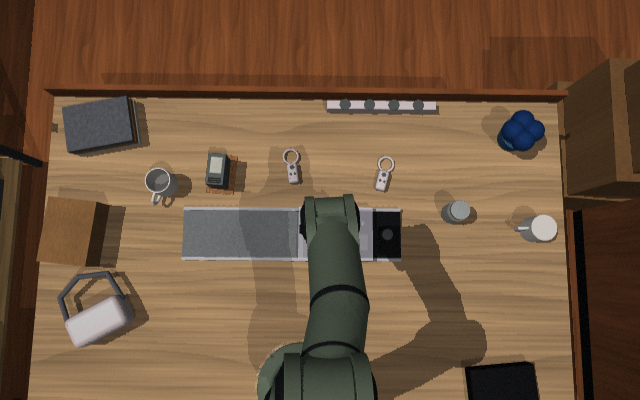

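```bash
python3 - <<'E'
from h import *
c=calibration('wrist')
for p in [(312,149),(330,149),(312,230),(329,230)]: print(ray('wrist',p,.08,c)[:2].round(4))
E
python3 -m inch '[[0,0,0,0,0,0,0],[0,0,0,0,0,0,0]]'| sed -n 2,4p
```

```text
[ 0.5097 -0.0564]
[ 0.5097 -0.0702]
[ 0.4425 -0.0561]
[ 0.4425 -0.0701]
position: [0.4747, -0.0613, 0.1943]
tool_rot: [-3.141, 0.0, 0.001]
force: [-0.4, -0.4, 0.0]
```

```bash
python3 -m inch '[[0.001,0.002,0.045,0,0,0,0],[0,0,0.045,0,0,0,0],[0,0,0.045,0,0,0,0],[0,0,0,0,0,0,0],[0,0,0,0,0,0,0]]' | sed -n 2,4p
python3 -m inch '[[0,0,0,0,0,0,0.5],[0,0,0,0,0,0,0.7],[0,0,0,0,0,0,1],[0,0,0,0,0,0,1],[0,0,0,0,0,0,1]]' 50
```

```text
position: [0.4754, -0.0636, 0.06]
tool_rot: [-3.141, 0.001, 0.0]
force: [0.6, -0.7, 1.3]
clock: 21.3
position: [0.4757, -0.0641, 0.06]
tool_rot: [3.141, -0.001, -0.0]
force: [-5.2, 0.2, 23.5]
grip_width: 0.0152
finger_force: 50.5
```

```bash
python3 -m inch '[[0,0,-0.001,0,0,0,1],[0,0,0,0,0,0,1]]' | sed -n 2,4p
python3 -m inch '[[0,0,0,0,0,0,1],[0,0,0,0,0,0,1]]' | sed -n 2,4p
```

```text
position: [0.4757, -0.064, 0.0603]
tool_rot: [-3.142, -0.0, -0.0]
force: [3.3, -1.3, -10.2]
position: [0.4757, -0.064, 0.0603]
tool_rot: [-3.142, -0.0, -0.0]
force: [6.2, -0.7, -12.8]
```

```bash
python3 -m inch '[[0,-0.01,0.0004,0,0,0,1],[0,-0.02,0,0,0,0,1],[-0.0003,-0.03,0,0,0,0,1],[0,0,0,0,0,0,1]]' | sed -n 2,6p
python3 -m inch '[[-0.0002,-0.03,0,0,0,0,1],[-0.0002,-0.03,0,0,0,0,1],[-0.0003,-0.03,0,0,0,0,1],[0,0,0,0,0,0,1]]' | sed -n 2,6p
```

```text
position: [0.4753, -0.0001, 0.0602]
tool_rot: [-3.14, -0.001, 0.004]
force: [2.0, 1.7, -2.0]
grip_width: 0.0148
finger_force: 53.0
position: [0.4748, 0.0903, 0.0602]
tool_rot: [-3.139, -0.001, 0.004]
force: [2.9, -0.2, -2.1]
grip_width: 0.0152
finger_force: 53.0
```

```bash
python3 -m inch '[[-0.0002,-0.03,0,0,0,0,1],[-0.0002,-0.03,0,0,0,0,1],[-0.0003,-0.03,0,0,0,0,1],[-0.0001,-0.02,0,0,0,0,1],[0,0,0,0,0,0,1]]' | sed -n 2,6p
for i in 1; do python3 -m inch '[[0,0,0,0,0,0,1],[0,-0.003,0,0,0,0,1],[0,-0.003,0,0,0,0,1],[0,0,0,0,0,0,1]]' | sed -n '2p;4p'; done
python3 -c "
from h import *
print(telemetry.observe()['moment'])"
```

```text
position: [0.4743, 0.1994, 0.0602]
tool_rot: [-3.14, -0.002, 0.003]
force: [5.8, 0.3, -2.3]
grip_width: 0.015
finger_force: 53.0
position: [0.4742, 0.2024, 0.0603]
force: [4.3, 3.0, -3.3]
[ 0.34669198 -1.11439129  0.1845741 ]
```

```bash
python3 -m inch '[[0,-0.002,0,0,0,0,1],[0,-0.002,0,0,0,0,1],[0,-0.002,0,0,0,0,1],[0,-0.002,0,0,0,0,1],[0,-0.002,0,0,0,0,1]]' | sed -n '2p;4p'
python3 -m inch '[[0,-0.002,0,0,0,0,1],[0,-0.002,0,0,0,0,1],[0,-0.002,0,0,0,0,1],[0,-0.002,0,0,0,0,1]]' | sed -n '2p;4p'
python3 -m inch '[[0,-0.001,0,0,0,0,1],[0,-0.001,0,0,0,0,1],[0,-0.001,0,0,0,0,1]]' | sed -n '2p;4p'
python3 -m inch '[[0,-0.001,0,0,0,0,1],[0,-0.001,0,0,0,0,1],[0,-0.001,0,0,0,0,1]]' | sed -n '2p;4p'
```

```text
position: [0.4742, 0.2119, 0.0602]
force: [3.9, -1.6, -2.7]
position: [0.4742, 0.2199, 0.0603]
force: [4.2, -2.2, -3.7]
position: [0.4741, 0.2229, 0.0602]
force: [4.5, -1.1, -1.7]
position: [0.4741, 0.2259, 0.0603]
force: [5.3, -1.2, -1.1]
```

```bash
for_note=1
python3 -m inch '[[0,-0.001,0,0,0,0,1],[0,-0.001,0,0,0,0,1],[0,-0.001,0,0,0,0,1]]' | sed -n '2p;4p'
python3 -m inch '[[0,-0.001,0,0,0,0,1],[0,-0.001,0,0,0,0,1],[0,-0.001,0,0,0,0,1]]' | sed -n '2p;4p'
python3 -m inch '[[0,-0.001,0,0,0,0,1],[0,-0.001,0,0,0,0,1],[0,-0.001,0,0,0,0,1]]' | sed -n '2p;4p'
```

```text
position: [0.4741, 0.2289, 0.0602]
force: [4.8, -1.6, -2.1]
position: [0.4741, 0.2319, 0.0602]
force: [4.7, -1.9, -0.9]
position: [0.4741, 0.2349, 0.0602]
force: [5.4, -2.4, -2.4]
```

```bash
python3 -m inch '[[0,-0.001,0,0,0,0,1],[0,-0.001,0,0,0,0,1]]' | sed -n '2p;4p'
python3 -m inch '[[0,-0.001,0,0,0,0,1],[0,-0.001,0,0,0,0,1]]' | sed -n '2p;4p'
```

```text
position: [0.4741, 0.237, 0.0602]
force: [5.1, -1.6, -0.1]
position: [0.474, 0.239, 0.0602]
force: [4.8, -0.6, -0.5]
```

```bash
python3 -m inch '[[0,-0.001,0,0,0,0,1],[0,-0.001,0,0,0,0,1],[0,-0.001,0,0,0,0,1]]' | sed -n '2p;4p'
python3 -m inch '[[0,-0.001,0,0,0,0,1],[0,-0.001,0,0,0,0,1],[0,-0.001,0,0,0,0,1]]' | sed -n '2p;4p'
python3 -m inch '[[0,-0.001,0,0,0,0,1],[0,-0.001,0,0,0,0,1],[0,-0.001,0,0,0,0,1]]' | sed -n '2p;4p'
```

```text
position: [0.474, 0.242, 0.0602]
force: [6.1, -2.2, 0.2]
position: [0.474, 0.245, 0.0602]
force: [5.4, -0.9, 0.4]
position: [0.474, 0.248, 0.0603]
force: [4.8, -1.8, 0.6]
```

```bash
python3 -m inch '[[0,-0.001,0,0,0,0,1],[0,-0.001,0,0,0,0,1],[0,-0.001,0,0,0,0,1]]' | sed -n '2p;4p'
python3 -m inch '[[0,-0.001,0,0,0,0,1],[0,-0.001,0,0,0,0,1],[0,-0.001,0,0,0,0,1]]' | sed -n '2p;4p'
python3 -m inch '[[0,-0.001,0,0,0,0,1],[0,-0.001,0,0,0,0,1],[0,-0.001,0,0,0,0,1]]' | sed -n '2p;4p'
```

```text
position: [0.474, 0.2511, 0.0602]
force: [5.3, -1.0, 1.3]
position: [0.474, 0.254, 0.0602]
force: [4.3, -1.1, 1.8]
position: [0.474, 0.2571, 0.0602]
force: [6.2, -1.2, 1.5]
```

```bash
python3 -m inch '[[0,-0.001,0,0,0,0,1],[0,-0.001,0,0,0,0,1],[0,-0.001,0,0,0,0,1]]' | sed -n '2p;4p'
python3 -m inch '[[0,-0.001,0,0,0,0,1],[0,-0.001,0,0,0,0,1],[0,-0.001,0,0,0,0,1]]' | sed -n '2p;4p'
python3 -m inch '[[0,-0.001,0,0,0,0,1],[0,-0.001,0,0,0,0,1],[0,-0.001,0,0,0,0,1]]' | sed -n '2p;4p'
```

```text
position: [0.4739, 0.26, 0.0602]
force: [4.6, -1.7, 2.6]
position: [0.4739, 0.2627, 0.0602]
force: [4.6, -4.3, 3.2]
position: [0.4739, 0.2653, 0.0602]
force: [4.4, -7.1, 5.4]
```

```bash
python3 -m inch '[[0,0.004,0,0,0,0,1],[0,0.005,0,0,0,0,1],[0,0.005,0,0,0,0,1],[0,0.005,0,0,0,0,1],[0,0.003,0,0,0,0,1]]' | sed -n '2p;4p'
python3 -m inch '[[0,0,0,0,0,0,1],[0,0,0,0,0,0,1]]' | sed -n '2p;4p'
```

```text
position: [0.474, 0.2442, 0.0602]
force: [5.8, 1.5, -0.3]
position: [0.474, 0.2439, 0.0602]
force: [5.1, -1.1, 1.5]
```

```bash
python3 -m inch '[[0,0,0,0,0,0,0.5],[0,0,0,0,0,0,0.2],[0,0,0,0,0,0,0],[0,0,0,0,0,0,0],[0,0,-0.03,0,0,0,0]]' | sed -n '2p;4,5p'
python3 -m inch '[[0,0,-0.05,0,0,0,0],[0,0,-0.05,0,0,0,0],[0.03,0.03,-0.01,0,0,0,0],[0.03,0.035,-0.01,0,0,0,0],[0.03,0.035,0,0,0,0,0]]' | sed -n '2p;4,5p'
python3 -m inch '[[0.01,0.04,0,0,0,0,0],[0,0.04,0,0,0,0,0],[0,0.02,0,0,0,0,0],[0,0,0,0,0,0,0],[0,0,0,0,0,0,0]]' | sed -n '2p;4,5p'
python3 - <<'E'
from h import *
c=calibration('wrist');shot('wrist','w4.png')
for l,z in(('controller0',0),('loop0',0),('cover_grip',.08)):
  for d in landmark_of(l,'wrist')[:3]: print(l,round(d['score'],2),np.round(d['xy']),ray('wrist',d['xy'],z,c)[:2].round(4))
ct=calibration('top');shot('top')
for l,z in(('controller0',0),('loop0',0),('cover_grip',.08),('post0',.015)):
  for d in landmark_of(l,'top')[:3]: print('top',l,round(d['score'],2),np.round(d['xy']),ray('top',d['xy'],z,ct)[:2].round(4))
E
```

```text
position: [0.4719, 0.2433, 0.0878]
force: [0.7, 0.5, 1.6]
grip_width: 0.0849
position: [0.5651, 0.1431, 0.2118]
force: [0.9, 0.5, -1.5]
grip_width: 0.0856
position: [0.5736, 0.0441, 0.21]
force: [-0.6, 1.3, -0.1]
grip_width: 0.0855
controller0 0.82 [324.  69.] [0.6701 0.0387]
controller0 0.81 [616.  90.] [ 0.6508 -0.253 ]
cover_grip 0.8 [102. 290.] [0.4734 0.2452]
top controller0 0.52 [382. 181.] [ 0.6528 -0.2544]
top loop0 0.7 [385. 164.] [ 0.709 -0.264]
top loop0 0.37 [448. 213.] [ 0.5496 -0.4708]
top loop0 0.26 [389. 236.] [ 0.4729 -0.2753]
top cover_grip 0.73 [226. 233.] [0.4687 0.2401]
top post0 0.88 [358. 223.] [ 0.5129 -0.1762]
top post0 0.81 [341. 224.] [ 0.5083 -0.1211]
top post0 0.59 [310. 225.] [ 0.5044 -0.0202]
```

View pics/w4.png

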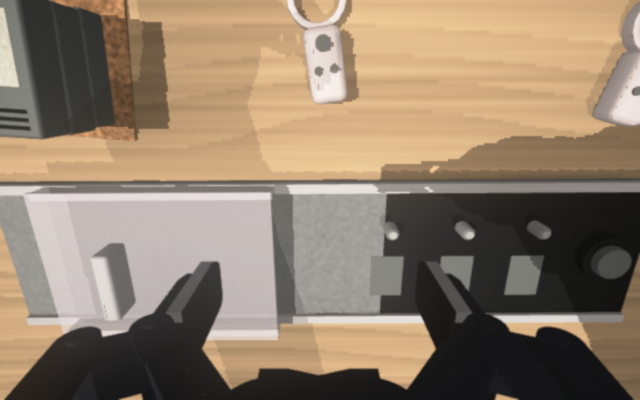

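```bash
python3 -m inch '[[0.05,0.0025,0,0,0,0,0],[0.05,0.0025,0,0,0,0,0],[0,0,0.05,0,0,-0.14,0],[0,0,0.05,0,0,0,0],[0,0,0,0,0,0,0]]' | sed -n '2,5p'
python3 -m inch '[[0,0,0,0,0,0,0]]' | sed -n '2,5p'
python3 w.py controller0 0 .03 w5.png
python3 -c "
from h import *
go([.673,.0395,.01])"
```

```text
position: [0.6699, 0.0387, 0.1037]
tool_rot: [-3.141, 0.01, 0.14]
force: [-0.8, -0.4, 0.4]
grip_width: 0.0855
position: [0.6735, 0.0391, 0.1108]
tool_rot: [-3.142, 0.001, 0.139]
force: [-0.3, 0.3, 0.9]
grip_width: 0.0852
lm 0.64 [316.  195.6] [0.6716 0.0403]
ol 0.83 [282.  82. 356. 246.] [array([699.2189,  42.4258]), array([114.1726,  49.0736]), np.float64(6.0676)]
ol 0.71 [624. 270. 639. 298.] [array([ 642.699 , -207.1156]), array([28.1655,  9.5248]), np.float64(24.3643)]
shift [-0.0023 -0.0006  0.1031]
```

View pics/w5.png

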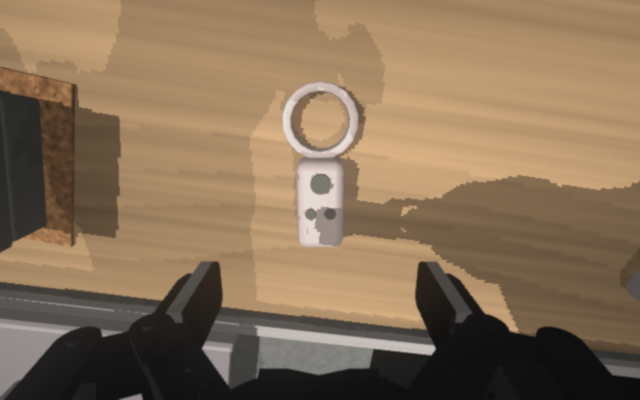

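```bash
python3 -m inch '[[0,0,0.05,0,0,0,0],[0,0,0.035,0,0,0,0],[0,0,0.014,0,0,0,0],[0,0,0,0,0,0,0.3],[0,0,0,0,0,0,0.5]]' | sed -n '2,5p'
python3 -m inch '[[0,0,0,0,0,0,1],[0,0,0,0,0,0,1],[0,0,0,0,0,0,1],[0,0,0,0,0,0,1]]' 60| sed -n '2,6p'
```

```text
position: [0.6749, 0.0391, 0.0133]
tool_rot: [3.141, -0.003, 0.14]
force: [0.9, 1.0, 0.5]
grip_width: 0.0591
position: [0.6747, 0.0391, 0.0132]
tool_rot: [3.142, -0.003, 0.14]
force: [-2.8, -0.7, 13.8]
grip_width: 0.0325
finger_force: 59.8
```

```bash
python3 -m inch '[[0,0,-0.03,0,0,0,1],[0,0,-0.04,0,0,0,1],[0,0,-0.04,0,0,0.14,1],[-0.04,0.014,0,0,0,0,1],[-0.04,0.014,0,0,0,0,1]]' | sed -n '2,6p'
python3 -m inch '[[-0.04,0.014,0,0,0,0,1],[-0.04,0.014,0,0,0,0,1],[-0.04,0.01,0,0,0,0,1],[0,0,0,0,0,0,1],[0,0,0,0,0,0,1]]' | sed -n '2,6p'
python3 - <<'E'
from h import *
c=calibration('wrist');s=telemetry.observe();shot('wrist','w6.png')
for l,z in(('controller0',s['position'][2]-.013),('loop0',s['position'][2]-.013),('post0',.015)):
  for d in landmark_of(l,'wrist')[:3]: print(l,round(d['score'],2),np.round(d['xy']),ray('wrist',d['xy'],z,c)[:2].round(4))
go([.455,-.032,.03])
E
```

```text
position: [0.5934, 0.0111, 0.123]
tool_rot: [-3.141, -0.004, -0.0]
force: [-0.2, 0.5, -2.0]
grip_width: 0.0326
finger_force: 60.8
position: [0.4738, -0.0272, 0.1222]
tool_rot: [-3.142, -0.002, -0.001]
force: [0.5, -0.8, -0.9]
grip_width: 0.0324
finger_force: 60.8
controller0 0.59 [317. 256.] [ 0.4707 -0.0268]
post0 0.79 [433. 149.] [ 0.5096 -0.113 ]
post0 0.78 [325. 146.] [ 0.5125 -0.0326]
post0 0.35 [315. 256.] [ 0.4217 -0.0251]
shift [-0.0195  0.0054  0.0912]
```

View pics/w6.png

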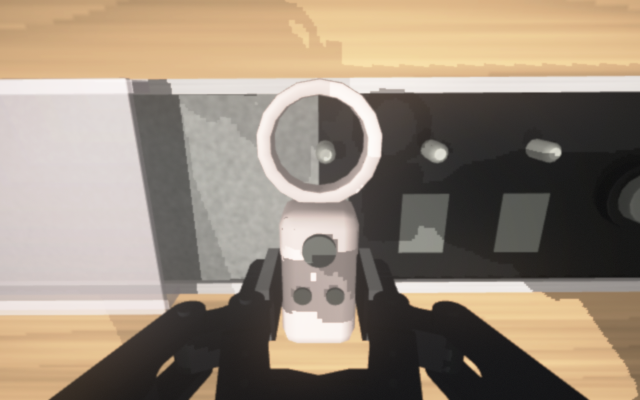

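```bash
python3 - <<'E'
from h import *
c=calibration('wrist');z=telemetry.observe()['position'][2]
print(ray('wrist',(320,141),z+.001,c)[:2], ray('wrist',(325,148),.015,c)[:2],ray('wrist',(325,155),.037,c)[:2])
E
```

```text
[ 0.53196358 -0.02776427] [ 0.5112735  -0.03196119] [ 0.51015104 -0.03156349]
```

```bash
python3 -m inch '[[-0.0195,0.0045,0,0,0,0,1],[0,0,0.03,0,0,0,1],[0,0,0.03,0,0,0,1],[0,0,0,0,0,0,1],[0,0,0,0,0,0,1]]' | sed -n '2,6p'
python3 -m inch '[[0,0,0.015,0,0,0,1],[0,0,0.012,0,0,0,1],[0,0,0,0,0,0,1],[0,0,0,0,0,0,1]]' | sed -n '2,6p'
```

```text
position: [0.4541, -0.0313, 0.0612]
tool_rot: [3.142, 0.001, 0.0]
force: [0.8, 0.1, -0.5]
grip_width: 0.0324
finger_force: 60.6
position: [0.4542, -0.0315, 0.0345]
tool_rot: [3.142, -0.0, -0.0]
force: [0.1, -0.3, -1.8]
grip_width: 0.0325
finger_force: 60.7
```

```bash
python3 -m inch '[[0,0,0.004,0,0,0,1],[0,0,0,0,0,0,1],[0,0,0,0,0,0,1]]' | sed -n '2p;4p'
python3 -m inch '[[0,0,0.001,0,0,0,1],[0,0,0,0,0,0,1]]' | sed -n '2p;4p'
python3 -m inch '[[0,0,0.001,0,0,0,1],[0,0,0,0,0,0,1]]' | sed -n '2p;4p'
```

```text
position: [0.4541, -0.0315, 0.0302]
force: [-0.1, 0.6, -1.0]
position: [0.454, -0.0315, 0.0291]
force: [-0.3, -0.1, -1.5]
position: [0.4541, -0.0315, 0.0282]
force: [-1.8, -0.8, 5.8]
```

```bash
python3 -m inch '[[0,0,0,0,0,0,0.5],[0,0,0,0,0,0,0.4],[0,0,0,0,0,0,0.4],[0,0,-0.02,0,0,0,0.4],[0,0,-0.05,0,0,0,0.4]]' | sed -n '2p;4,5p'
python3 -m inch '[[0,0,-0.05,0,0,0,0.2],[0.033,0.036,0,0,0,0,0],[0.033,0.036,0,0,0,0,0],[0.033,0.036,0,0,0,0,0],[0.033,0.036,0,0,0,0,0]]' | sed -n '2p;4,5p'
python3 -m inch '[[0.033,0.036,0,0,0,0.13,0],[0.025,0.042,0,0,0,0.13,0],[0,0,0,0,0,0,0],[0,0,0,0,0,0,0]]' | sed -n '2,3p'
python3 w.py controller0 0 .03 w7.png
python3 -c "
from h import *
go([.653,-.252,.013])"
```

```text
position: [0.4522, -0.0313, 0.0964]
force: [1.1, -0.1, 1.2]
grip_width: 0.0511
position: [0.587, -0.1771, 0.1483]
force: [0.7, 1.1, -0.4]
grip_width: 0.0854
position: [0.6379, -0.2572, 0.1472]
tool_rot: [3.141, 0.001, -0.261]
lm 0.88 [309.2 169. ] [ 0.6509 -0.2531]
ol 0.91 [275.  64. 340. 212.] [array([ 677.5487, -260.5995]), array([ 49.0732, 113.7469]), np.float64(75.0273)]
ol 0.75 [  0. 249. 421. 400.] [array([ 497.2142, -211.1893]), array([158.3918, 201.0508]), np.float64(0.1868)]
ol 0.59 [124. 398. 140. 400.] [array([477.6755, -23.198 ]), array([15.7038,  5.2148]), np.float64(75.0228)]
shift [ 0.0136 -0.0068  0.135 ]
```

View pics/w7.png

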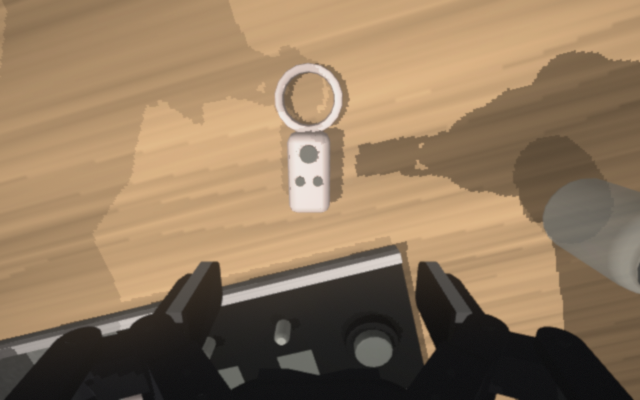

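```bash
python3 -m inch '[[0.0147,-0.007,0.03,0,0,0,0],[0,0,0.05,0,0,0,0],[0,0,0.04,0,0,0,0],[0,0,0.0125,0,0,0,0.3],[0,0,0,0,0,0,0.5]]' | sed -n '2,5p'
python3 -m inch '[[0,0,0,0,0,0,1],[0,0,0,0,0,0,1],[0,0,0,0,0,0,1],[0,0,0,0,0,0,1]]' 60| sed -n '2,6p'
```

```text
position: [0.6536, -0.2525, 0.0146]
tool_rot: [-3.141, 0.002, -0.259]
force: [-0.3, 0.9, 1.1]
grip_width: 0.0592
position: [0.6558, -0.2539, 0.0184]
tool_rot: [3.142, -0.004, -0.26]
force: [-0.6, 0.3, 5.6]
grip_width: 0.0322
finger_force: 60.5
```

```bash
python3 -m inch '[[0,0,-0.03,0,0,0,1],[0,0,-0.04,0,0,-0.13,1],[0,0,-0.04,0,0,-0.13,1],[-0.04,-0.014,0,0,0,0,1],[-0.04,-0.014,0,0,0,0,1]]' | sed -n '2,6p'
python3 -m inch '[[-0.04,-0.014,0,0,0,0,1],[-0.04,-0.014,0,0,0,0,1],[-0.025,-0.01,0,0,0,0,1],[0,0,0,0,0,0,1],[0,0,0,0,0,0,1]]' | sed -n '2,6p'
python3 - <<'E'
from h import *
c=calibration('wrist');s=telemetry.observe();shot('wrist','w8.png')
for l,z in(('controller0',s['position'][2]-.018),('loop0',s['position'][2]-.018),('post0',.015)):
  for d in landmark_of(l,'wrist')[:3]: print(l,round(d['score'],2),np.round(d['xy']),ray('wrist',d['xy'],z,c)[:2].round(4))
go([.4585,-.187,.035])
E
```

```text
position: [0.5745, -0.2256, 0.1285]
tool_rot: [3.14, -0.005, -0.0]
force: [-0.1, -0.2, -1.6]
grip_width: 0.032
finger_force: 60.2
position: [0.4702, -0.1877, 0.1273]
tool_rot: [3.141, -0.003, -0.0]
force: [0.7, 0.2, -2.3]
grip_width: 0.0322
finger_force: 60.2
controller0 0.91 [124. 218.] [ 0.4856 -0.0888]
controller0 0.57 [318. 254.] [ 0.4655 -0.1877]
post0 0.98 [215. 142.] [ 0.5109 -0.1102]
post0 0.97 [113. 143.] [ 0.5099 -0.0334]
post0 0.78 [321. 141.] [ 0.5118 -0.1902]
shift [-0.0117 -0.0006  0.0908]
```

View pics/w8.png

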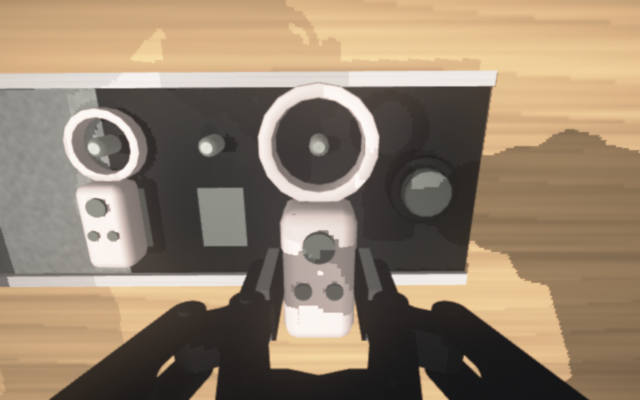

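```bash
python3 -m inch '[[-0.0125,0.0005,0.03,0,0,0,1],[0,0,0.03,0,0,0,1],[0,0,0.02,0,0,0,1],[0,0,0.008,0,0,0,1],[0,0,0,0,0,0,1]]' | sed -n '2,6p'
python3 -m inch '[[0,0,0,0,0,0,1],[0,0,0.003,0,0,0,1],[0,0,0,0,0,0,1]]' | sed -n '2p;4p'
python3 -m inch '[[0,0,0.001,0,0,0,1],[0,0,0,0,0,0,1]]' | sed -n '2p;4p'
```

```text
position: [0.4567, -0.1878, 0.0368]
tool_rot: [-3.141, 0.001, -0.0]
force: [0.6, 0.8, -1.1]
grip_width: 0.0323
finger_force: 60.1
position: [0.4572, -0.188, 0.035]
force: [0.3, -0.8, -2.2]
position: [0.4569, -0.1879, 0.0337]
force: [-0.2, 0.4, -1.0]
```

```bash
python3 -m inch '[[0,0,0.001,0,0,0,1],[0,0,0,0,0,0,0.5],[0,0,0,0,0,0,0.4],[0,0,0,0,0,0,0.4],[0,0,-0.02,0,0,0,0.4]]' | sed -n '2p;4,5p'
python3 -m inch '[[0,0,-0.05,0,0,0,0.4],[0,0,-0.05,0,0,0,0.6],[0,0.03,0,0,0,0,1],[0,0.03,0,0,0,0,1],[0,0.02,0,0,0,0,1]]' | sed -n '2p;4,5p'
python3 -m inch '[[-0.02,0,0,0,0,0,1],[0,0,0,0,0,0,1],[0,0,0,0,0,0,1]]' | sed -n '2p;4,5p'
python3 - <<'E'
from h import *
c=calibration('wrist');s=telemetry.observe();shot('wrist','w9.png')
for l,z in(('controller0',.015),('start_top',.025),('post0',.015)):
  for d in landmark_of(l,'wrist')[:3]: print(l,round(d['score'],2),np.round(d['xy']),ray('wrist',d['xy'],z,c)[:2].round(4))
ct=calibration('top');shot('top','top3.png')
E
```

```text
position: [0.4558, -0.1874, 0.0512]
force: [-0.0, -0.2, 1.3]
grip_width: 0.0513
position: [0.4566, -0.2699, 0.1531]
force: [0.9, -0.3, -0.2]
grip_width: 0.0003
position: [0.4369, -0.2678, 0.1526]
force: [0.9, -0.2, 0.6]
grip_width: 0.0002
controller0 0.92 [225. 165.] [ 0.4542 -0.1895]
controller0 0.73 [ 38. 171.] [ 0.4487 -0.0294]
start_top 0.81 [316. 141.] [ 0.4759 -0.2667]
post0 0.8 [23. 93.] [ 0.5124 -0.0341]
post0 0.77 [218.  94.] [ 0.5118 -0.1883]
post0 0.6 [122.  95.] [ 0.5107 -0.1119]
```

View pics/w9.png

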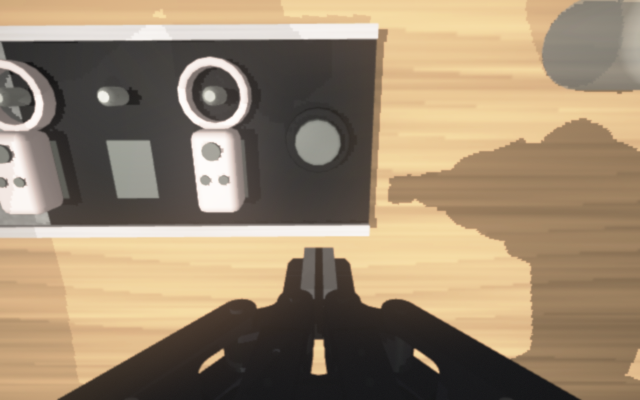

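```bash
python3 -m inch '[[0.039,-0.001,0,0,0,0,1],[0,0,0.05,0,0,0,1],[0,0,0.045,0,0,0,1],[0,0,0,0,0,0,1],[0,0,0,0,0,0,1]]' | sed -n '2p;4p'
python3 -m inch '[[0,0,0.004,0,0,0,1],[0,0,0.004,0,0,0,1],[0,0,0.002,0,0,0,1],[0,0,0,0,0,0,1]]' | sed -n '2p;4p'
python3 -m inch '[[0,0,0.003,0,0,0,1],[0,0,0,0,0,0,1]]' | sed -n '2p;4p'
python3 -m inch '[[0,0,0.002,0,0,0,1],[0,0,0,0,0,0,1]]' | sed -n '2p;4p'
```

```text
position: [0.4758, -0.2668, 0.0581]
force: [0.1, -0.3, 1.2]
position: [0.476, -0.267, 0.048]
force: [-0.0, 0.9, -0.6]
position: [0.4757, -0.2668, 0.0444]
force: [0.1, 0.5, 0.1]
position: [0.4757, -0.2668, 0.0423]
force: [0.0, -0.1, -0.4]
```

```bash
python3 -m inch '[[0,0,0.002,0,0,0,1],[0,0,0,0,0,0,1]]' | sed -n '2p;4p'
python3 -m inch '[[0,0,0.002,0,0,0,1],[0,0,0,0,0,0,1]]' | sed -n '2p;4p'
python3 -m inch '[[0,0,0.002,0,0,0,1],[0,0,0,0,0,0,1]]' | sed -n '2p;4p'
```

```text
position: [0.4757, -0.2668, 0.0403]
force: [-0.0, 0.5, 0.1]
position: [0.4757, -0.2668, 0.0383]
force: [0.7, 0.1, 0.5]
position: [0.4759, -0.2669, 0.0364]
force: [0.0, 0.2, 2.0]
```

```bash
python3 -m inch '[[0,0,0.002,0,0,0,1],[0,0,0,0,0,0,1]]' | sed -n '2p;4p'
python3 -m inch '[[0,0,0.001,0,0,0,1],[0,0,0,0,0,0,1]]' | sed -n '2p;4p'
```

```text
position: [0.4759, -0.2669, 0.0344]
force: [0.1, 0.2, 2.0]
position: [0.4759, -0.2669, 0.0335]
force: [0.0, 0.2, 3.9]
```

```bash
python3 -m inch '[[0,0,0.001,0,0,0,1],[0,0,0,0,0,0,1]]' | sed -n '2p;4p'
python3 -m inch '[[0,0,0.0007,0,0,0,1],[0,0,0,0,0,0,1]]' | sed -n '2p;4p'
```

```text
position: [0.4759, -0.2669, 0.0325]
force: [0.7, -0.0, 3.7]
position: [0.4759, -0.2669, 0.0318]
force: [0.2, -0.6, 3.9]
```

```bash
python3 -m inch '[[0,0,0.0007,0,0,0,1],[0,0,0,0,0,0,1]]' | sed -n '2p;4p'
python3 -m inch '[[0,0,0.0005,0,0,0,1],[0,0,0,0,0,0,1]]' | sed -n '2p;4p'
```

```text
position: [0.4759, -0.2669, 0.0311]
force: [-0.4, -0.3, 5.1]
position: [0.4759, -0.2669, 0.031]
force: [-1.7, 0.1, 11.4]
```

Bottomed out (11 N): the button is pressed fully. Retreat and check the whole scene.

```bash
python3 -m inch '[[0,0,-0.01,0,0,0,1],[0,0,-0.05,0,0,0,1],[0,0,-0.05,0,0,0,1],[0,0,-0.05,0,0,0,1],[0,0.04,-0.03,0,0,0,1]]' | sed -n '1,4p'
python3 -m inch '[[-0.02,0.04,0,0,0,0,1],[-0.02,0.04,0,0,0,0,1],[-0.02,0.04,0,0,0,0,1],[0,0,0,0,0,0,1],[0,0,0,0,0,0,1]]' | sed -n '1,4p'
python3 - <<'E'
from h import *
a=shot('top')[140:275,150:480]; b=shot('scene')[150:290,130:520]
a=cv2.resize(a,(760,311),interpolation=cv2.INTER_CUBIC); b=cv2.resize(b,(760,273),interpolation=cv2.INTER_CUBIC)
cv2.imwrite('pics/fin.png',np.vstack([a,b])[:,:,::-1])
E
```

```text
clock: 45.8
position: [0.4774, -0.3033, 0.2248]
tool_rot: [-3.141, -0.003, 0.006]
force: [1.4, -1.2, -1.6]
clock: 46.3
position: [0.4148, -0.4274, 0.2205]
tool_rot: [-3.141, 0.001, -0.002]
force: [-0.0, 0.2, -0.1]
```

View pics/fin.png

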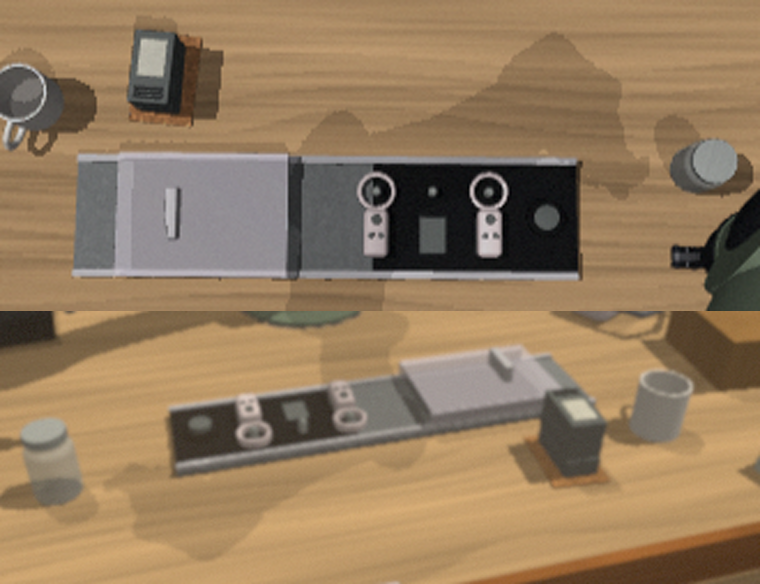

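The final picture shows the three cartridges piled on the mat, the cover parked open, both controllers flat on their posts, and the jar and mug untouched.

```bash
python3 -c "
from h import *
print(bot.job_done())"
```

```text
the job is handed in; nothing more can be done
None
```

The job is handed in at about 46 s of the 208 s allowed, with no result returned: three cartridges piled on the mat, the cover taken to where it began to bind and eased back about 2 cm, both controllers found hung on their own posts, the button pressed to the bottom, and the jar and mug untouched; one cartridge pressed the pile at 43 N for a moment while being set down.

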